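# Seat the socket cap, then hold the clamp handle level

## Task

Press the brass cap on top of the bronze candle holder straight down until it is fully home on the rim. Then push the rubber paddle of the clamp's sprung handle down until the handle is level, not down to its stop, and finish while still holding it level: the clamp has no catch and grips the holder only as long as you keep pressing. Leave everything else on the bench where it is.

Things in the scene. Friction and masses are not known exactly. Their poses are not given: they have to be found in the camera images.
- holder: Bronze candle holder, round, 185 mm tall, foot 136 mm and rim 92 mm across, stem 60 mm; fixed upright on the work board (it does not move when pushed). Origin: centre of its underside, 22 mm above the bench; z up.
- cap (a joint): How far the brass cap has slid down into the holder, m: 0 = standing 16 mm proud of the rim, 0.016 = fully home, its flange resting on the rim. It starts 0 to 6 mm down. A stiff friction fit: it takes about 6 N to slide it, there is no spring, and it stays where it is left.
- cap_top (a point): Centre of the cap's flat top, moving with the cap. The cap is a brass disc 86 mm across and 8 mm thick with a flat boss 54 mm across and 4 mm high on it; this point is on the boss, 12 mm above the flange's underside. Fully home it lies 197 mm above the holder's origin.
- clamp: Frame of the steel toggle clamp, fixed on a brown board (190 x 420 x 22 mm) beside the holder. Origin: centre of its underside on the board, 22 mm above the bench. Its y axis points towards the holder; the handle sticks out the other way, along -y. z up. A thin steel finger on the frame's side lies level at the height of the hinge, for comparison with the handle.
- handle_hinge (a point): The handle's hinge, on the clamp frame, 110 mm above the bench, 88 mm above the clamp's origin. The hinge axis is the clamp's x axis, level.
- handle_angle (a joint): Angle of the clamp's handle, rad: 0 = up, at rest, sloping 0.45 rad upwards away from the hinge; 0.45 = level; 0.70 = down against its stop. A spring returns it: pushing at the paddle's middle takes about 3 N to start, 7 N at level and 9.5 N at the stop. The clamp's jaw moves with it and reaches the holder's stem when the handle is level.
- clamp_handle: The handle: a steel bar 22 mm wide and 12 mm thick with a black rubber paddle, 36 wide (x) x 80 long (y) x 20 mm thick (z), at its free end; the paddle's middle is 130 mm from the hinge. Origin: on the hinge. Its y axis runs along the handle, from the paddle towards the hinge; z is the normal of its upper face, vertical when the handle is level.
- handle_top (a point): Middle of the paddle's upper face, at y = -130, z = 10 mm in the handle's frame: the place to push. At level it lies 120 mm above the bench, 130 mm from the hinge horizontally.
- paten: Silver paten, a shallow dish 140 mm across, 14 mm high; leave alone. Origin: centre of its underside.
- saucer: White ceramic saucer, 124 mm across, 20 mm high; leave alone. Origin: centre of its underside.
- aspergillum: Brass aspergillum lying down, 190 mm long, 32 mm thick; leave alone. Origin: centre of its underside.
- crucifix: Small standing brass crucifix, base 70 x 70 mm, 154 mm tall; leave alone. Origin: centre of its underside.
- cruet: Glass cruet, 54 mm across, 120 mm tall; leave alone. Origin: centre of its underside.
- polish_tin: Round steel tin, 68 mm across, 45 mm tall; leave alone. Origin: centre of its underside.
- brush: Flat brush with a dark wooden handle, lying down; leave alone. Origin: centre of its underside.

How it is judged:
By the outcome, as a careful person would: the job done as asked, in the order asked, and still so for the second after the job is handed in, while the arm keeps its last pose, push and grip.
It also fails if it takes over 38 s, if anything falls off the work surface, if the arm or the gripper's body presses on something with over 40 N, if the wrist force passes 120 N, or if a joint passes its speed limit or range.

## Robot

A 6-joint arm with a two-finger parallel gripper is mounted at the origin on the work surface. World frame = base frame: x ahead of the robot, y to its left, z up, the work surface at z = 0. Lengths are in m, angles in rad, forces in N, time in s.
With the tool pointing down it reaches from about 0.25 to 0.725 m from the base axis. Payload 4 kg.
Tool frame: the origin (TCP) lies midway between the tips of the shut fingers; the grasp point (between the pads) lies 19 mm behind it; z points along the fingers, y is the line along which they close (so a half turn about z gives the same grasp; the last joint's range is limited). The gripper opens to 85 mm and grips with 20 to 120 N. Pads are 22 mm wide; open, the fingers measure 114 mm over their backs; the gripper's body (76 mm by 85 mm) begins 54 mm behind the grasp point. The pads swing forward as they close: fully open they stand 13 mm farther back than shut.
Start: joints at [1.315, 0.241, 0.005, 1.335, 0, 1.571], TCP at [0.127, 0.484, 0.231] pointing down, gripper open.
Joint ranges: [-2.72, 2.72], [-1.05, 1.87], [-1.09, 1.28], [-1.99, 2.15], [-1.42, 1.44], [-3.14, 3.14]. Speed limits (rad/s): [2.79, 2.79, 3.14, 3.14, 3.14, 3.14].

## Interface

Orientations are given as a unit quaternion [x, y, z, w].
In Python, from workcell import bot gives the robot as it stands.
- The arm moves only by the tool move_arm, never from a script. Its argument "motion" is a list of rows, each an object of numbers: "x", "y", "z": the shift along the tool's x, y, z in cm; "yaw": the turn about the tool's z in degrees. A call has 1 to 20 rows; each row is the pose to reach, as a shift and turn from the pose commanded when the call began, along the tool's axes at that moment; what a row does not reach only later rows make up. A row lasts 1/8 s, in which the tool goes at most 62.5 mm and 10.7 degrees, less where a joint would pass 70% of its speed; a pose out of reach is approached as far as the arm can. A call with a gripper value outside its range is refused whole. "gripper" is the opening, from -1 (shut) to 1 (fully open), set as the call begins (left out, the last holds). The fingers move at their own pace and stop on an object; the grip force is fixed at half the most. Time passes only in rows, so rows that repeat a pose let the fingers close. It gives the time, the measured TCP pose, the force, the opening and the grip force at its end, in the units of the state.
- bot.get_obs(): the state, without advancing time (a new reading comes with each control period).
- bot.camera(name): name is "scene" or "top" or "wrist"; returns the picture (420x560x3 uint8, blue, green, red); there is no depth.
- bot.camera_model(name): a dict with "K" (3x3 intrinsics, pixels), "world_from_camera" (4x4, takes a point from camera to world coordinates). Camera axes: x right, y down, z forward; pixel columns grow to the right and rows downward; lengths in m; the calibration is good to about 2 mm. The wrist camera is an equidistant fisheye: a pixel r from the principal point sees the ray r / f radians off the axis. A picture is of the moment at which its call begins: read the wrist's pose just before it. camera_model takes no time and is no camera call; for the wrist camera it gives the pose at the moment of the call.
- bot.job_done(): hands the job in; it is judged then, once.
Trained networks look in the newest picture that a camera, given by its name, has taken for a name from the list of things; names that differ only in an ending like _2 or _b are one class to them, and where a whole thing is asked for, a point or a joint stands for the part that bears it (a point fixed in the world has none). Each returns a list of dicts, best first, with "score" (0 to 1); they miss things now and then, are a little off and sometimes report something else, mostly with a low value. They report only what shows in the picture. A call takes as long as a camera call.
- bot.cut_out(camera, name): "mask" (420x560 bool, what is visible of it) and "centre" ([row, column] in pixels, amid what is visible of it).
The state is a dict: "clock": time; "joint_pos": joint angles; "joint_vel": joint speeds; "tau": joint torques, N m; "eef_pos": TCP position; "tool_rot": TCP orientation; "ft_force": force on the tool from outside, world axes, zero at the start; "ft_torque": the same for the moment, N m; "grip_width": finger opening in m; "grasp_force": force on a finger pad.
Only numpy, scipy, OpenCV 4.12 (cv2) and the standard library are available. Lean on these libraries where they do the work, as an engineer would, in place of code of your own. Each camera call takes 0.05 s, during which the arm holds its last target. There are 200 camera calls.

## Working session

There is one attempt and no reset: what is moved stays moved. The work goes in short steps, Python scripts to look and compute and a tool call to move; the robot and the scene stay as the last step left them, time stands still between calls to the robot, and variables do not carry over. Pictures are saved under pics/ and viewed, at most 10 in all, crops included, and the job is handed in when it is done.

Besides the shell and the picture viewer there is one more tool, called as name(argument=value, ...) on one line, values as JSON. move_arm: Moves the arm, as the interface text tells. Its arguments: {"type":"object","properties":{"motion":{"type":"array"},"gripper":{"type":"number"}},"required":["motion"]}

```bash
mkdir -p pics; ls; cat > h.py <<'E'
import numpy as np, cv2
from workcell import bot
def ray(cam,rc,M=None):
    M=M or bot.camera_model(cam);K=np.array(M["K"]);T=np.array(M["world_from_camera"])
    x=(rc[1]-K[0,2])/K[0,0];y=(rc[0]-K[1,2])/K[1,1]
    if cam=="wrist":
        r=np.hypot(x,y);s=np.sin(r)/r if r>1e-9 else 1;d=np.array([x*s,y*s,np.cos(r)])
    else: d=np.array([x,y,1.])
    return T[:3,3],T[:3,:3]@d
def at_z(cam,rc,z,M=None):
    o,d=ray(cam,rc,M);return o+d*(z-o[2])/d[2]
def proj(cam,p,M=None):
    M=M or bot.camera_model(cam);K=np.array(M["K"]);T=np.array(M["world_from_camera"])
    c=T[:3,:3].T@(np.array(p)-T[:3,3]);
    if cam=="wrist":
        rho=np.hypot(c[0],c[1]);th=np.arctan2(rho,c[2]);v=c[:2]/rho*th
    else: v=c[:2]/c[2]
    return K[1,1]*v[1]+K[1,2],K[0,0]*v[0]+K[0,2]
E
python3 - <<'E'
from h import *
np.set_printoptions(precision=4,suppress=True)
ims=[]
for c in("scene","top"):
    im=bot.camera(c);ims.append(im);M=bot.camera_model(c);print(c,np.array(M["world_from_camera"])[:3,3])
    for n,z in(("holder",.1),("cap_top",.229),("clamp",.07),("clamp_handle",.15),("handle_top",.15)):
        for r in bot.cut_out(c,n)[:2]:
            m=r["mask"];ys,xs=np.where(m);print(n,round(r["score"],2),r["centre"],m.sum(),xs.min(),xs.max(),ys.min(),ys.max(),at_z(c,r["centre"],z))
    cv2.imwrite(f"pics/{c}.png",im)
o=bot.get_obs();print(o["eef_pos"],o["tool_rot"],o["clock"])
E
```

```text
pics
scene [1.1539 0.5548 0.7905]
holder 0.67 [258.9, 333.4] 3556 300 355 208 301 [0.566  0.2362 0.1   ]
cap_top 0.61 [219.2, 333.4] 884 317 356 208 236 [0.5788 0.2269 0.229 ]
clamp 0.72 [238.0, 291.2] 1969 252 317 178 268 [0.5552 0.0967 0.07  ]
clamp_handle 0.95 [199.5, 272.0] 746 251 301 177 233 [0.5445 0.0165 0.15  ]
handle_top 0.27 [216.1, 335.3] 832 317 355 209 235 [0.4849 0.1773 0.15  ]
top [0.3531 0.0559 1.1734]
holder 0.97 [231.9, 208.6] 2100 184 240 203 260 [0.5698 0.2372 0.1   ]
cap_top 0.87 [222.3, 201.4] 1006 185 220 203 238 [0.5671 0.2313 0.229 ]
cap_top 0.24 [236.4, 361.1] 797 348 369 207 279 [ 0.5115 -0.1278  0.229 ]
clamp 0.95 [236.5, 265.4] 1910 227 321 219 252 [0.554  0.0929 0.07  ]
clamp 0.55 [235.7, 362.1] 793 348 369 207 279 [ 0.5399 -0.1616  0.07  ]
clamp_handle 0.84 [234.7, 294.1] 837 254 321 221 238 [0.5394 0.0199 0.15  ]
handle_top 0.94 [233.0, 292.3] 869 254 322 222 238 [0.5439 0.024  0.15  ]
[0.1265 0.4837 0.2313] [0.1275 0.9918 0.     0.    ] 0.6
```

View pics/top.png

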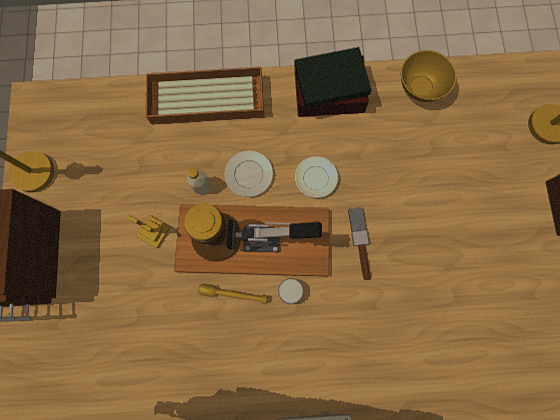

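View pics/scene.png

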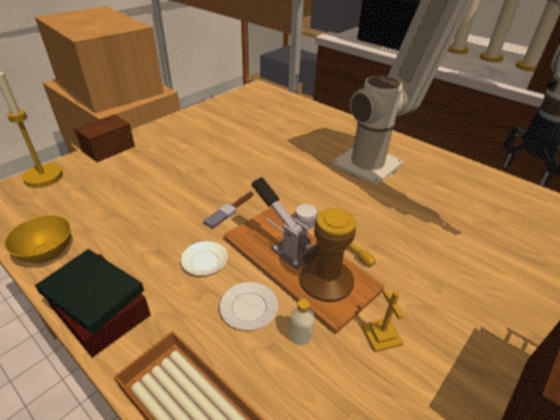

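The top view shows the cap around (222,202) and the black paddle around (230,305), with the handle running almost along -y. The paten, saucer, tin and crucifix stand clear of the vertical approaches. Next I measure the paddle and the shifts to make.

```bash
cat >> h.py <<'E'
from scipy.spatial.transform import Rotation as R
def shift(p):
    o=bot.get_obs();return R.from_quat(o["tool_rot"]).inv().apply(np.array(p)-o["eef_pos"])*100
E
python3 - <<'E'
from h import *
np.set_printoptions(precision=4,suppress=True)
im=bot.camera("top");m=bot.cut_out("top","clamp_handle")[0]["mask"]
d=m&(im.max(2)<70);ys,xs=np.where(d);c=[ys.mean(),xs.mean()];print(d.sum(),c,xs.min(),xs.max(),ys.min(),ys.max())
print("paddle",at_z("top",c,.1755))
g=m&~d;ys,xs=np.where(g);print("bar",ys.mean(),xs.mean(),at_z("top",[ys.mean(),xs.mean()],.13))
hsv=cv2.cvtColor(im,cv2.COLOR_BGR2HSV);print(hsv[265,300],hsv[300,330])
# board rim
b=np.array([[205,182],[208,329],[276,329],[272,176]],float)
print([at_z("top",q,.022)[:2] for q in b])
s=bot.camera("scene");m=bot.cut_out("scene","clamp_handle")[0]["mask"]
d=m&(s.max(2)<60);ys,xs=np.where(d);c=[ys.mean(),xs.mean()];print(d.sum(),"paddle scene",at_z("scene",c,.17))
print(proj("scene",at_z("top",[230,305],.1755)),c)
print("shift cap above",shift([.571,.229,.26]))
E
```

```text
471 [np.float64(229.81740976645435), np.float64(305.411889596603)] 289 321 222 237
paddle [ 0.5449 -0.0071  0.1755]
bar 231.25958702064898 272.94690265486724 [0.5551 0.0713 0.13  ]
[ 13 167 130] [ 17 140 146]
[array([0.667, 0.323]), array([ 0.632 , -0.0871]), array([ 0.444 , -0.0706]), array([0.4808, 0.3412])]
292 paddle scene [ 0.5506 -0.005   0.17  ]
(np.float64(188.18224690865682), np.float64(265.80640867056064)) [np.float64(191.05479452054794), np.float64(264.4931506849315)]
shift cap above [-49.4487 -13.3979  -2.8676]
```

move_arm(motion=[{"z":-3},{"z":-6}], gripper=-1)

```text
invalid input at $.motion[0]: expected keys x, y, z, yaw
```

move_arm(motion=[{"x":0,"y":0,"z":-4,"yaw":0},{"x":-5,"y":-1.4,"z":-6,"yaw":0},{"x":-10,"y":-2.7,"z":-6,"yaw":0},{"x":-15,"y":-4,"z":-6,"yaw":0},{"x":-20,"y":-5.4,"z":-6,"yaw":0},{"x":-25,"y":-6.8,"z":-6,"yaw":0},{"x":-30,"y":-8.1,"z":-6,"yaw":0},{"x":-35,"y":-9.5,"z":-6,"yaw":0},{"x":-40,"y":-10.8,"z":-6,"yaw":0},{"x":-45,"y":-12.2,"z":-6,"yaw":0},{"x":-49.4,"y":-13.4,"z":-6,"yaw":0},{"x":-49.4,"y":-13.4,"z":-6,"yaw":0},{"x":-49.4,"y":-13.4,"z":-6,"yaw":0},{"x":-49.4,"y":-13.4,"z":-6,"yaw":0}], gripper=-1)

```text
clock: 2.55
eef_pos: [0.5696, 0.23, 0.2917]
tool_rot: [0.127, 0.992, 0.0, -0.0]
ft_force: [0.3, -0.3, -0.6]
grip_width: -0.0
grasp_force: 0.0
```

```bash
python3 - <<'E'
from h import *
np.set_printoptions(precision=4,suppress=True)
im=bot.camera("wrist");cv2.imwrite("pics/w1.png",im)
for n,z in(("cap_top",.232),("clamp_handle",.15),("handle_top",.1755)):
    for r in bot.cut_out("wrist",n)[:2]:
        print(n,round(r["score"],2),r["centre"],at_z("wrist",r["centre"],z))
o=bot.get_obs();print(o["eef_pos"],o["clock"],o["ft_force"],o["grip_width"],proj("wrist",o["eef_pos"]))
E
```

```text
cap_top 0.77 [210.1, 278.1] [0.5616 0.2303 0.232 ]
cap_top 0.69 [278.3, 229.5] [0.602  0.1841 0.232 ]
clamp_handle 0.72 [222.9, 86.5] [0.5495 0.0241 0.15  ]
handle_top 0.88 [222.2, 83.3] [0.5438 0.0405 0.1755]
[0.5699 0.2298 0.2918] 2.75 [-0.2945  0.4333 -0.6335] -0.00018555904955022782 (np.float64(261.98915257744795), np.float64(281.0780754402509))
```

View pics/w1.png

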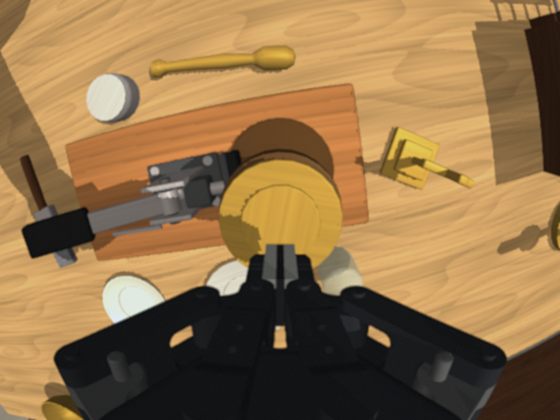

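The wrist view shows the cap's disc from columns 220 to 342, centred about (217,281), with the fingertips over the boss. The paddle is at (232,58). I now lower onto the cap.

move_arm(motion=[{"x":0.3,"y":0,"z":2.5,"yaw":0},{"x":0.3,"y":0,"z":5,"yaw":0},{"x":0.3,"y":0,"z":5.5,"yaw":0},{"x":0.3,"y":0,"z":6,"yaw":0},{"x":0.3,"y":0,"z":6.4,"yaw":0},{"x":0.3,"y":0,"z":6.7,"yaw":0},{"x":0.3,"y":0,"z":6.7,"yaw":0}])

```text
clock: 3.62
eef_pos: [0.5681, 0.2302, 0.226]
tool_rot: [0.128, 0.992, 0.001, 0.001]
ft_force: [-0.8, 0.3, 4.5]
grip_width: -0.0
grasp_force: 2.4
```

move_arm(motion=[{"x":0,"y":0,"z":0.2,"yaw":0},{"x":0,"y":0,"z":0.4,"yaw":0},{"x":0,"y":0,"z":0.6,"yaw":0},{"x":0,"y":0,"z":0.75,"yaw":0},{"x":0,"y":0,"z":0.75,"yaw":0}])

```text
clock: 4.25
eef_pos: [0.5681, 0.2302, 0.2191]
tool_rot: [0.128, 0.992, 0.001, 0.001]
ft_force: [-2.8, 0.0, 7.8]
grip_width: -0.0001
grasp_force: 3.8
```

move_arm(motion=[{"x":0,"y":0,"z":0.1,"yaw":0},{"x":0,"y":0,"z":0.2,"yaw":0},{"x":0,"y":0,"z":0.3,"yaw":0},{"x":0,"y":0,"z":0.3,"yaw":0}])

```text
clock: 4.75
eef_pos: [0.5681, 0.2302, 0.219]
tool_rot: [0.127, 0.992, 0.002, 0.003]
ft_force: [-6.7, -2.7, 16.6]
grip_width: -0.0003
grasp_force: 9.0
```

move_arm(motion=[{"x":0,"y":0,"z":-1.5,"yaw":0},{"x":0,"y":0,"z":-5,"yaw":0},{"x":-0.8,"y":-5,"z":-5,"yaw":-2},{"x":-1.6,"y":-10,"z":-5,"yaw":-4},{"x":-2.5,"y":-15,"z":-5,"yaw":-6},{"x":-3.4,"y":-20,"z":-5,"yaw":-8},{"x":-4.2,"y":-24.7,"z":-4,"yaw":-9},{"x":-4.2,"y":-24.7,"z":-2,"yaw":-9},{"x":-4.2,"y":-24.7,"z":-2,"yaw":-9},{"x":-4.2,"y":-24.7,"z":-2,"yaw":-9}])

```text
clock: 6.0
eef_pos: [0.5462, -0.0194, 0.2344]
tool_rot: [0.049, 0.999, 0.0, 0.0]
ft_force: [-0.4, 1.2, 0.2]
grip_width: -0.0
grasp_force: 0.0
```

```bash
python3 - <<'E'
from h import *
np.set_printoptions(precision=4,suppress=True)
im=bot.camera("wrist")
o=bot.get_obs();print(o["eef_pos"],o["clock"],o["ft_force"])
for r in bot.cut_out("wrist","clamp_handle")[:2]: print(r["score"],r["centre"],at_z("wrist",r["centre"],.15))
a=proj("wrist",[o["eef_pos"][0],o["eef_pos"][1],.182]);print(a)
cv2.drawMarker(im,(int(a[1]),int(a[0])),(0,0,255),0,10,1);cv2.imwrite("pics/w2.png",im)
s=bot.camera("scene");cv2.imwrite("pics/s2.png",cv2.resize(s[140:320,220:400],(720,720)  ,interpolation=2)[:600])
E
```

```text
[ 0.5464 -0.0192  0.2347] 6.05 [ 0.3231 -0.3408 -0.4803]
0.97 [208.6, 319.4] [0.5478 0.0092 0.15  ]
(np.float64(225.30954733971012), np.float64(280.69902124352666))
```

View pics/w2.png

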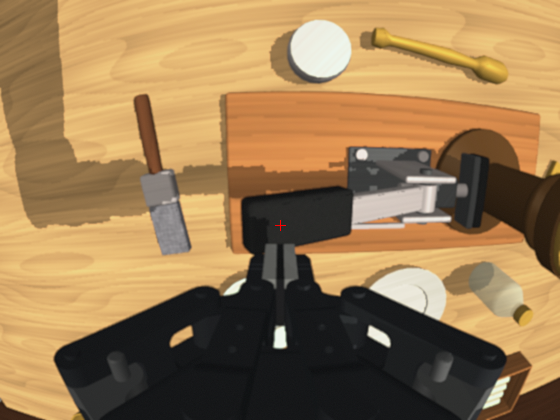

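View pics/s2.png

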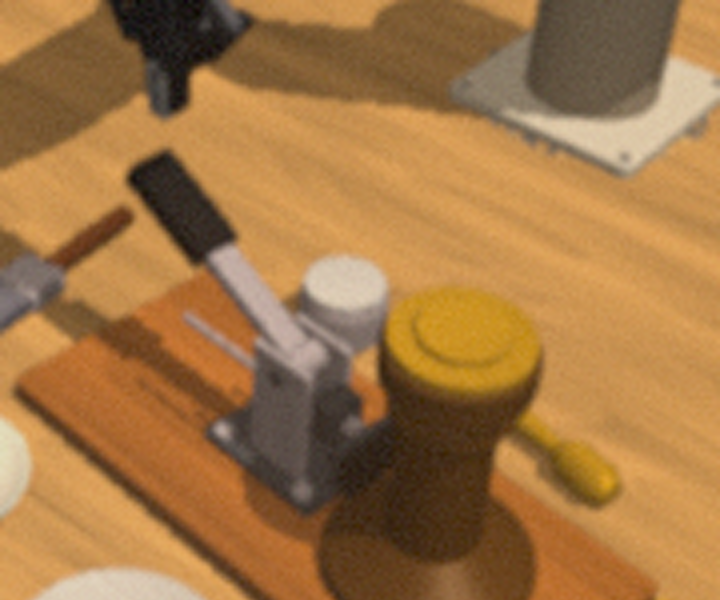

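The cap is seated in the scene view. The wrist view shows the contact mark (225,281) on the paddle, near its mid-width, so I push down.

move_arm(motion=[{"x":0,"y":0,"z":2.5,"yaw":0},{"x":0,"y":0,"z":4,"yaw":0},{"x":0,"y":0,"z":5,"yaw":0},{"x":0,"y":0,"z":6,"yaw":0},{"x":0,"y":0,"z":7,"yaw":0},{"x":0,"y":0,"z":8,"yaw":0},{"x":0,"y":0,"z":9,"yaw":0},{"x":0,"y":0,"z":10,"yaw":0},{"x":0,"y":0,"z":10.7,"yaw":0},{"x":0,"y":0,"z":11,"yaw":0},{"x":0,"y":0,"z":11,"yaw":0},{"x":0,"y":0,"z":11,"yaw":0}])

```text
clock: 7.65
eef_pos: [0.5463, -0.0214, 0.1244]
tool_rot: [0.05, 0.999, -0.002, 0.001]
ft_force: [-0.5, -4.5, 7.7]
grip_width: 0.0001
grasp_force: 3.2
```

move_arm(motion=[{"x":0,"y":0,"z":0.2,"yaw":0},{"x":0,"y":0,"z":0.4,"yaw":0},{"x":0,"y":0,"z":0.4,"yaw":0},{"x":0,"y":0,"z":0.4,"yaw":0}])

```text
clock: 8.15
eef_pos: [0.5463, -0.0215, 0.1205]
tool_rot: [0.05, 0.999, -0.002, 0.001]
ft_force: [-0.7, -5.1, 7.0]
grip_width: 0.0002
grasp_force: 3.5
```

```bash
python3 - <<'E'
from h import *
np.set_printoptions(precision=4,suppress=True)
o=bot.get_obs();print(o["eef_pos"],o["clock"],o["ft_force"])
s=bot.camera("scene");cv2.imwrite("pics/s3.png",cv2.resize(s[150:300,220:400],(720,600),interpolation=2))
w=bot.camera("wrist");cv2.imwrite("pics/w3.png",w)
E
```

```text
[ 0.5463 -0.0215  0.1205] 8.15 [-0.739  -5.1293  7.0166]
```

View pics/s3.png

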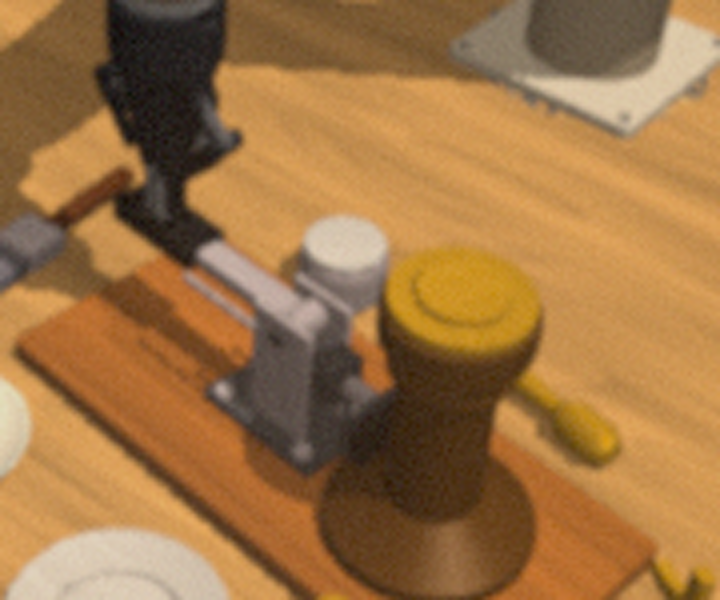

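View pics/w3.png

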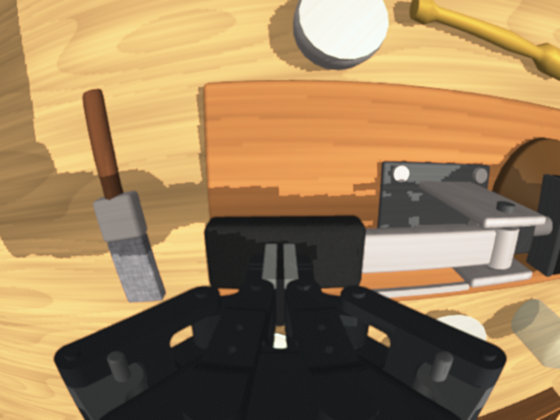

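The handle lies parallel to the reference finger in the scene view. The wrist view shows the fingertips on mid-paddle at (265,280). The TCP reads 120.5 mm against 120 mm at level, so I nudge down half a millimetre and hand in.

move_arm(motion=[{"x":0,"y":0,"z":0.05,"yaw":0},{"x":0,"y":0,"z":0.05,"yaw":0},{"x":0,"y":0,"z":0.05,"yaw":0},{"x":0,"y":0,"z":0.05,"yaw":0}])

```text
clock: 8.75
eef_pos: [0.5463, -0.0215, 0.12]
tool_rot: [0.05, 0.999, -0.002, 0.001]
ft_force: [-0.4, -5.2, 6.9]
grip_width: 0.0004
grasp_force: 3.5
```

```bash
python3 -c "
from workcell import bot
print(bot.get_obs()['eef_pos'],bot.job_done())"
```

```text
the job is handed in; nothing more can be done
[ 0.54633865 -0.02151117  0.12004374] None
```

The cap is pressed fully home (top at 219 mm above the bench), and I handed the job in at about 8.8 s with the arm still holding the clamp handle level (fingertips at 120 mm, about 7 N); nothing else on the bench was touched.

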